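Clamp a trophy base in the assembly jig with the eccentric

ROBOT

A 6-joint arm with a two-finger parallel gripper is mounted at the origin on the work surface. World frame = base frame: x ahead of the robot, y to its left, z up, the work surface at z = 0. Lengths are in mm, angles in rad, forces in N, time in s.
With the tool pointing down it reaches from about 275 to 825 mm from the base axis. Payload 5.2 kg.
Tool frame: the origin (TCP) lies at the very end of the fingers, on their centre line; the grasp point (between the pads) lies 19 mm behind it; z points along the fingers, y is the line along which they close (so a half turn about z gives the same grasp; the last joint's range is limited). The gripper opens to 93 mm and grips with 3 to 60 N. Pads are 15 mm wide; open, the fingers measure 128 mm over their backs; the gripper's body (75 mm by 188 mm) begins 65 mm behind the grasp point.
Start: joints at [-1.406, 0.259, 1.535, -0, 1.348, -0.203], TCP at [197.781, -513.213, 218.653] pointing down, gripper open.
Joint ranges: [-3.14, 3.14], [-0.91, 2.08], [0.19, 2.58], [-1.22, 4.36], [0.22, 2.71], [-3.12, 3.12]. Speed limits (rad/s): [2.57, 2.57, 3.14, 3.14, 3.14, 3.14].

INTERFACE

Orientations are given as [roll, pitch, yaw] about the fixed x, y, z axes, in that order (R = Rz(yaw) Ry(pitch) Rx(roll)).
In Python, from bench import robot gives the robot as it stands. The module is installed in compiled form; this text tells all that it offers. Calls block until the motion is done:
- robot.move_ptp(position, orientation): joint-space move of the TCP to a pose.
- robot.move_linear(position, ori=None, speed=150, f_stop=None): straight line of the TCP; ori=None keeps the orientation; speed is the mean speed in mm/s. With f_stop (N) it stops when the force on the tool has changed by that much, and returns True; else False.
- robot.move_j(angles): joint-space move.
- robot.move_gripper(opening): opening from 0.0 (shut) to 1.0 (fully open); the grip force is fixed at half the most; returns when the fingers have stopped.
- robot.sleep(seconds).
- robot.inverse_kinematics(position, orientation): joint angles nearest the present ones, or None.
- robot.get_image(name): name is "side" or "top" or "wrist"; returns a dict with "img" (480x640x3 uint8, blue, green, red), "fovy" (degrees; the focal length in pixels is half the picture's height over the tangent of half this angle, whatever the lens; pixels are square), "cx", "cy" (the principal point, pixels), "eye" and "orientation" of the camera in the world. Camera axes: x right, y down, z forward; pixel columns grow to the right and rows downward; lengths in mm; the calibration is good to about 2 mm. A picture is of the moment at which its call begins. There is no depth.
A pose or a line that the arm cannot do raises robot.MotionError and nothing moves.
- robot.hand_in(): hands the job in; it is judged then, once.
Readings, each from a call of its own:
- robot.current_t(): time.
- robot.current_qpos(): joint angles.
- robot.current_joint_vel(): joint speeds.
- robot.current_joint_efforts(): joint torques, N m.
- robot.current_tcp_pos(): TCP position.
- robot.current_eef_rot(): TCP orientation.
- robot.current_contact_force(): force on the tool from outside, world axes, zero at the start.
- robot.current_ft_torque(): the same for the moment, N m.
- robot.current_gripper_width(): opening from 0.0 (shut) to 1.0 (fully open).
- robot.current_finger_force(): force on a finger pad.
Only numpy, scipy, OpenCV 4.12 (cv2) and the standard library are available. Lean on these libraries where they do the work, as an engineer would, in place of code of your own. Each camera call takes 0.05 s, during which the arm holds its last target. There are 200 camera calls.

TASK

Clamp the rectangular trophy base in the plywood jig, ready for its cup to be screwed on: lay it on the board between fence, end stop and eccentric, pushed fully home into the corner so that it is flush against both strips, then swing the lever anticlockwise until the eccentric bears firmly on the base, hand-tight (about 11 N of push at the grip), without bruising the wood. Leave the lever there, let go, and leave everything else where it is.

Things in the scene. Friction and masses are not known exactly. Their poses are not given: they have to be found in the camera images.
- base: The trophy base to clamp: a dark wooden block 70 (its x) x 90 (its y) x 30 mm high with an upright round steel riser, 24 mm across and 38 mm high (68 mm over all), in the middle of its top; a thin stud 12 mm long stands out of the riser. About 0.25 to 0.45 kg. Origin: centre of the underside; half a turn makes no difference.
- jig: Plywood board fixed to the table, 280 (its x) x 300 (y) x 18 mm, x -150 to +130, y -150 to +150 mm of its origin, which lies on the table. Two wooden strips 20 mm wide, 22 mm high stand on it: the fence along y on the far side, with a black rubber facing (gives 1 mm per 35 N) whose face at x = +95 mm looks to -x; the end stop along x (22 to 94 mm), its face at y = +65 mm looking to -y.
- home (a point): Point of the board's top where the origin of the base lies when it is fully home in the corner: board x = 60, y = 20, z = 18 mm. The base then has its long side along the fence and its axes parallel to the board's. With the lever open there are 4 to 12 mm of play between disc and fence for the 70 mm wide base; towards -y, away from the end stop, it is open.
- clamp_plate: Fixed steel foot of the eccentric clamp, 4 mm thick, on the board. Origin: on the pivot axis of the lever at the board's top, about board x = -7 mm (slotted: 1.5 mm either way), y = 25 mm; axes parallel to the board's. The wooden eccentric on it, a disc 60 mm across, 5 to 23 mm above the board, is 8 mm off-centre on the pivot and presses the base towards the fence.
- lever: Steel lever that turns the disc. Origin as clamp_plate; its x points along the arm to the grip. Turns anticlockwise seen from above to clamp, arm from 90 to 259 deg in the board's frame; starts open at 104 to 125 deg. The lobe stands some 90 deg anticlockwise of the arm, but the hub is splined and set up to 23 deg either way: the lobe meets the home base at an arm angle from 158 to 230 deg.
- lever_grip (a point): Middle of the black upright round grip, 18 mm across, 50 mm high, 90 mm from the pivot, 65 mm above the board; top 21 mm higher, arm 30 mm lower. Push square to the arm: 3 to 4 N swings it freely (none felt at rest); once the lobe bears, the push climbs 2 to 6 N per 0.05 rad. 8 to 13 N holds well, under 6 may be loose, over 15 too tight. Stays where left; drags the base to the end stop.
- round_base: Bystander: round dark wooden base, 80 mm across, 24 mm high, with a riser 30 mm high. Origin: centre of the underside.
- cup: Bystander: gilt cup with two handles, 94 mm high, about 62 mm across the bowl and 96 mm across the handles. Origin: centre of the underside.
- hex_key: Bystander: bent steel hexagon key, 70 x 25 mm, 6 mm thick, lying on the board. Origin: middle, underside.
- tape: Bystander: cardboard-coloured roll of tape lying flat, 96 mm across, 24 mm high. Origin: centre of the underside.
- glue: Bystander: white glue bottle, 48 mm across, 130 mm high. Origin: centre of the underside.
- scissors: Bystander: scissors lying flat, about 170 mm long. Origin: near the middle, underside.
- screwdriver: Bystander: screwdriver lying on the table. Origin: near the middle, underside.
Mind the look-alikes: they are no part of the job. Leave any purple look-alike of the base alone.

How it is judged:
By the outcome, as a careful person would: the job done as asked, in the order asked, and still so for the second after the job is handed in, with the robot touching nothing.
It also fails if it takes over 67 s, if anything falls off the work surface, if the arm or the gripper's body presses on something with over 40 N, if the wrist force passes 120 N, or if a joint passes its speed limit or range.

## Working session

There is one attempt and no reset: what is moved stays moved. The work goes in short steps, each a Python script; the robot and the scene stay as the last script left them, time stands still between calls to the robot, and variables do not carry over. Pictures are saved under pics/ and viewed, at most 10 in all, crops included, and the job is handed in when it is done.

```bash
mkdir -p pics; cat > h.py <<'E'
import numpy as np, cv2
from scipy.spatial.transform import Rotation as R
from bench import robot
def cam(name, save=None):
    d=robot.get_image(name)
    if save: cv2.imwrite('pics/'+save,d['img'])
    d['f']=d['img'].shape[0]/2/np.tan(np.radians(d['fovy'])/2)
    o=np.array(d['orientation'],float)
    d['R']=o if o.shape==(3,3) else R.from_euler('xyz',o).as_matrix()
    d['eye']=np.array(d['eye'],float)
    return d
def ray(d,u,v):
    r=d['R']@np.array([(u-d['cx'])/d['f'],(v-d['cy'])/d['f'],1]); return r/np.linalg.norm(r)
def plane(d,u,v,z):
    r=ray(d,u,v); return d['eye']+r*(z-d['eye'][2])/r[2]
def proj(d,p):
    c=d['R'].T@(np.array(p,float)-d['eye']); return np.array([d['cx'],d['cy']])+d['f']*c[:2]/c[2]
def tri(rays):
    A=np.zeros((3,3));b=np.zeros(3)
    for e,r in rays:
        P=np.eye(3)-np.outer(r,r);A+=P;b+=P@e
    p=np.linalg.solve(A,b)
    return p,[float(np.linalg.norm((np.eye(3)-np.outer(r,r))@(p-e))) for e,r in rays]
E
python3 - <<'E'
from h import *
for n in('top','side'):
    d=cam(n,n+'1.png');print(n,d['eye'],d['orientation'],d['fovy'],d['cx'],d['cy'],d['img'].shape)
print(robot.current_t(),robot.current_eef_rot())
E
```

```text
top [ 450.35324132  -61.2425172  1417.55718407] [-3.08134129 -0.00585295 -1.54186129] 53.919445794127135 321.41599357481294 243.00870870875676 (480, 640, 3)
side [ 323.00241699 1001.78145422  973.34991506] [-2.26695864 -0.02069586 -2.92691936] 43.22997103191408 315.2678494265637 237.629178793657 (480, 640, 3)
0.1 [-3.13997715e+00 -3.12547802e-04  3.67719212e-01]
```

View pics/top1.png

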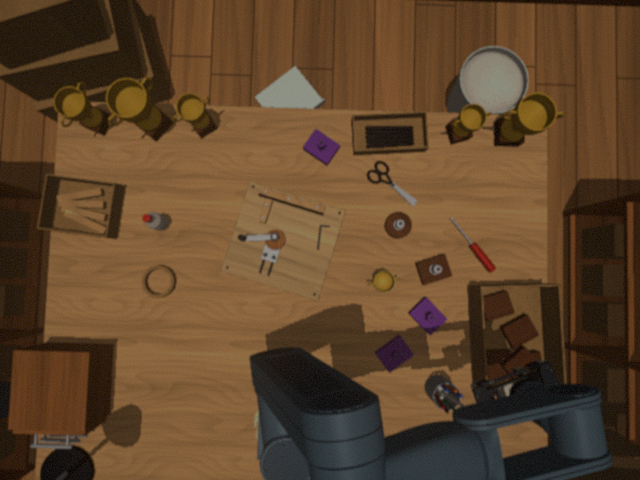

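View pics/side1.png

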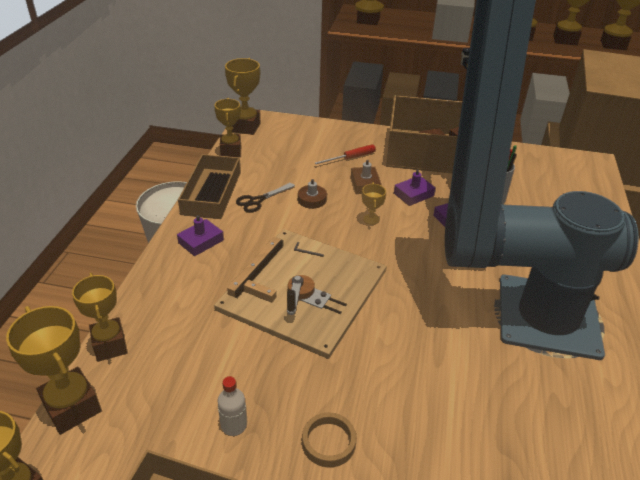

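Candidates in the top view: the brown rectangle with a steel riser at (434,268), also at (366,178) in the side view. The look-alikes are the round base (398,224), the purple ones (321,147), (428,315), (394,352), and the plain blocks in the box (~510,320). I choose (434,268). The jig is at about (285,240), with the lever grip at (242,238). Next I'll measure roughly and look with the wrist camera.

```bash
python3 - <<'E'
from h import *
t=cam('top');s=cam('side')
def two(n,a,b):print(n,*[np.round(x,1) for x in tri([(t['eye'],ray(t,*a)),(s['eye'],ray(s,*b))])])
two('riser',(436,268),(367,166)); two('fence-end',(322,213),(283,241)); two('pivot',(277,239),(300,287)); two('grip',(242,238),(297,282))
b=plane(t,434,268,30);j=plane(t,283,240,18);print(b,j)
for n,p in (('base',b),('jig',j)):
    # look from a tool pose above, wrist camera
    q=[p[0]-60,p[1],330]
    robot.move_ptp(q,[np.pi,0,0.0]); d=cam('wrist',f'w_{n}.png'); print(n,d['eye'],d['orientation'],d['fovy'],proj(d,p),robot.current_t())
E
```

```text
riser [ 467.  -397.9   63.7] [3. 3.]
fence-end [618.8 -66.6  36.9] [3.6 3.6]
pivot [542.3  64.6  25.6] [0.3 0.3]
grip [532.  150.9 125.3] [3.9 3.9]
[ 470.35637629 -400.02113543   30.        ] [540.59334742  47.36934284  18.        ]
base [ 486.69865181 -400.37858254  494.67594586] [ 2.86448394e+00 -3.63397035e-04 -1.57014590e+00] 61.99661052445207 [324.2445765  142.15522286] 1.2833
jig [557.71624976  46.38136119 495.36417053] [ 2.86553686e+00 -1.26856314e-03 -1.57159587e+00] 61.99661052445207 [323.35948985 142.89855151] 2.9917
```

View pics/w_base.png

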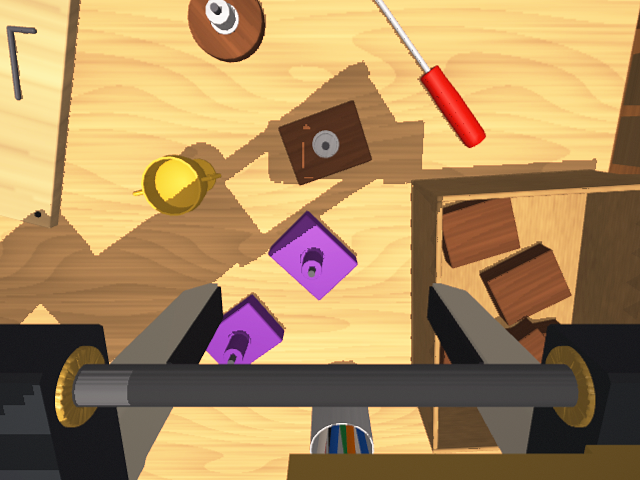

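View pics/w_jig.png

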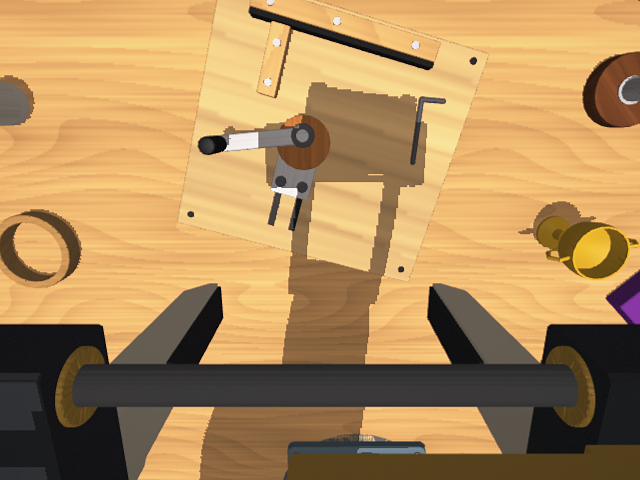

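The close wrist view confirms the base: a dark brown rectangle with a steel riser at (325,145), top corners at about (279,128), (353,101), (371,158), (300,184). In the jig view the fence facing runs (250,12) to (433,67). The end stop face is at about (290,28)-(276,97), the pivot at (302,135), the grip at (211,145) and the hex key at (418,130). I'll measure the jig from two closer views.

```bash
cat > m.py <<'E'
from h import *
import pickle
def blob(d,lo,hi,c,rad,k=3):
    hsv=cv2.cvtColor(d['img'],cv2.COLOR_BGR2HSV); m=cv2.inRange(hsv,np.array(lo),np.array(hi))
    w=np.zeros_like(m); cv2.circle(w,tuple(int(x) for x in c),rad,255,-1); m&=w
    m=cv2.morphologyEx(m,cv2.MORPH_OPEN,np.ones((k,k)))
    cs,_=cv2.findContours(m,cv2.RETR_EXTERNAL,cv2.CHAIN_APPROX_NONE)
    return max(cs,key=cv2.contourArea)
E
python3 - <<'E'
from m import *
V=[]
for i,(x,y) in enumerate([(430,60),(505,10)]):
    robot.move_ptp([x,y,230],[np.pi,0,0.0]); robot.sleep(.2); V.append(cam('wrist',f'j{i}.png'))
pickle.dump(V,open('jig.pkl','wb'))
F=np.array([[618.8,-66.6,40]])
for i,d in enumerate(V):
    g=proj(d,[600,20,40]);c=blob(d,(0,0,0),(180,255,45),g,150); r=cv2.minAreaRect(c)
    print(d['eye'],'facing',np.round(cv2.boxPoints(r),1).tolist(),cv2.contourArea(c),'grip',np.round(proj(d,[532,150,104])),'base?',)
    print('hue pix pivot',proj(d,[542,64,50]))
print(robot.current_t())
a=V[0]['img'];b=V[1]['img'];cv2.imwrite('pics/jj.png',np.hstack([a[0:330,120:520],b[0:330,120:520]]))
E
```

```text
Traceback (most recent call last):
  File "m.py", line 8, in blob
    return max(cs,key=cv2.contourArea)
ValueError: max() iterable argument is empty
```

```bash
python3 - <<'E'
from m import *
V=pickle.load(open('jig.pkl','rb'))
for d in V: print(d['eye'],proj(d,[600,20,40]),proj(d,[532,150,104]),proj(d,[542,64,50]))
a=V[0]['img'];b=V[1]['img'];cv2.imwrite('pics/jj.png',np.hstack([a[0:400,120:520],b[0:400,120:520]]))
E
```

```text
[508.34836476  59.46464792 397.59879554] [373.35515221  10.47324835] [193.23980276  93.83090387] [318.5512549   86.46702625]
[581.19116018  10.62903098 395.74113295] [313.32398259 104.45171397] [134.95752283 196.87243752] [262.25960032 174.94868455]
```

View pics/jj.png

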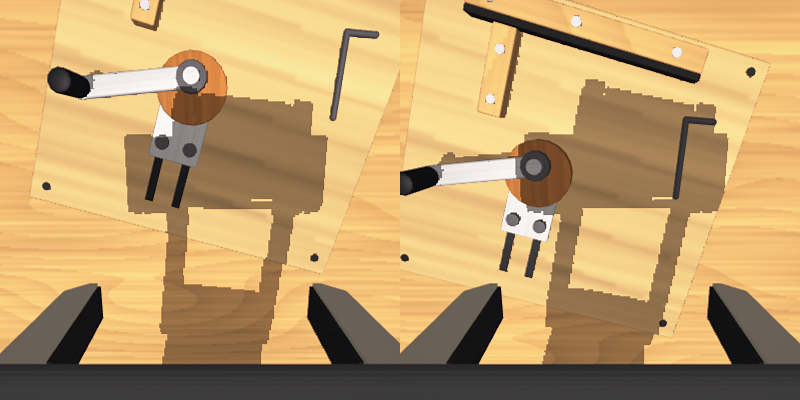

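The left half (j0) cuts the fence off. The right half (j1) shows the facing from full-frame (184,10) to (420,78), the end stop face at about (240,30)-(222,117), the hub (254,166), the disc about (260,172), and the key at (400,120-198). I'll take one more view further ahead to pair with j1.

```bash
python3 - <<'E'
from m import *
V=pickle.load(open('jig.pkl','rb'))
robot.move_ptp([550,50,230],[np.pi,0,0.0]); robot.sleep(.2); V.append(cam('wrist','j2.png')); pickle.dump(V,open('jig.pkl','wb'))
d=V[2]
print(d['eye'],robot.current_t())
L=[]
for d in V[1:]:
    c=blob(d,(0,0,0),(180,255,60),proj(d,[605,0,40]),110); r=cv2.minAreaRect(c); P=cv2.boxPoints(r); L.append(P)
    print('facing',np.round(P,1).tolist(),cv2.contourArea(c))
    hsv=cv2.cvtColor(d['img'],cv2.COLOR_BGR2HSV)
    c=blob(d,(3,120,60),(16,255,230),proj(d,[540,60,40]),60); print('disc',cv2.minEnclosingCircle(c),len(c))
o=np.vstack([V[1]['img'][0:330,100:500],])
cv2.imwrite('pics/j2c.png',cv2.resize(V[2]['img'][0:360,80:560],None,fx=1.6,fy=1.6,interpolation=cv2.INTER_CUBIC))
E
```

```text
[626.11591363  49.69126428 395.63073287] 5.0667
facing [[249.1999969482422, 33.79999923706055], [252.39999389648438, 23.200000762939453], [420.20001220703125, 73.9000015258789], [417.0, 84.5]] 1679.0
disc ((277.3775634765625, 173.2142791748047), 52.984344482421875) 800
facing [[292.20001220703125, 88.69999694824219], [294.6000061035156, 80.4000015258789], [461.6000061035156, 129.5], [459.20001220703125, 137.8000030517578]] 1263.5
disc ((297.91473388671875, 213.96678161621094), 41.69373321533203) 405
```

View pics/j2c.png

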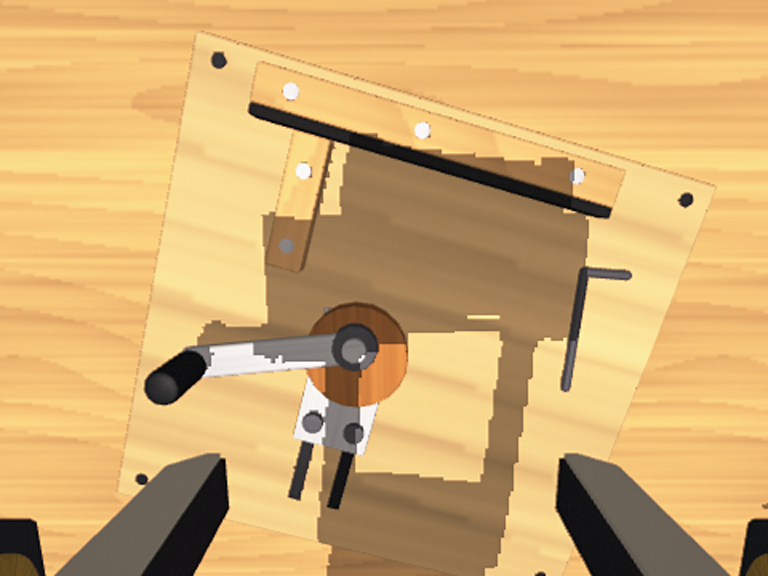

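```bash
python3 - <<'E'
from m import *
V=pickle.load(open('jig.pkl','rb'));A,B=V[1],V[2]
def full2(x,y):return np.array([80+x/1.6,y/1.6])
def full1(x,y):return np.array([x-280,y],float)
def spot(d,p):
    x,y=np.round(p).astype(int);g=d['img'][y-6:y+7,x-6:x+7].min(2).astype(float)
    w=np.clip(np.median(g)*.7-g,0,None);ys,xs=np.mgrid[y-6:y+7,x-6:x+7];return (xs*w).sum()/w.sum(),(ys*w).sum()/w.sum()
def T(n,a,b):
    p,e=tri([(A['eye'],ray(A,*a)),(B['eye'],ray(B,*b))]);print(n,np.round(p,1),np.round(e[0],2));return p
s1=T('screwTR',spot(A,full1(751,72)),spot(B,full2(686,200)))
s2=T('screwBL',spot(A,full1(404,258)),spot(B,full2(141,479)))
T('screwBR',spot(A,full1(662,323)),spot(B,full2(541,576)) if 0 else full2(541,575))
T('TRcorner',full1(770,64),full2(716,186))
T('facing R',full1(700,78),full2(609,216)); T('facingR2',(417,84.5),(459.2,137.8))
T('endstop corner',full1(502,117),full2(301,271))
T('hub',full1(535,166),full2(354,347)); T('grip',(125.,182.) if 0 else full1(412,184),full2(163,385))
for z in (18.,):
    tl=plane(B,*full2(197,31),z)[:2];tr=plane(B,*full2(716,186),z)[:2];bl=plane(B,*full2(118,493),z)[:2]
    print('B corners',tl,tr,bl,np.linalg.norm(tr-tl),np.linalg.norm(bl-tl))
    v=(tl-tr);yaw=np.arctan2(-v[0],v[1]);w=tl-bl;yaw2=np.arctan2(w[1],w[0]);print('yaw',yaw,yaw2)
for z in(36,38,40):
  for d,(p,q) in ((A,((252,34.6),(417,84.5))),(B,((292.2,88.7),(459.2,137.8)))):
    a,b=plane(d,*p,z)[:2],plane(d,*q,z)[:2];v=a-b
    if z==40: print('facing yaw',np.arctan2(-v[0],v[1]))
    yaw=np.arctan2(-v[0],v[1]); print(z,'face normal dist',a@[np.cos(yaw),np.sin(yaw)])
E
```

```text
screwTR [ 628.6 -117.6   18. ] 0.04
screwBL [457.2 208.7  19.5] 0.03
screwBR [386.  -50.4  18.1] 0.91
TRcorner [ 635.9 -136.5   12.1] 0.31
facing R [620.4 -67.9  41.2] 0.66
facingR2 [617.  -68.6  32.8] 0.65
endstop corner [589.9 100.2  30.6] 0.24
hub [549.4  70.3  47.2] 0.1
grip [536.2 167.3  73.5] 1.87
B corners [714.43037392 152.50647423] [ 635.92912175 -133.91425261] [446.8711245  225.58474895] 296.98363482206105 277.359669361703
yaw -0.2675076385548675 -0.26662622024308097
36 face normal dist 611.9054693190442
36 face normal dist 613.2208297535209
38 face normal dist 611.601962473563
38 face normal dist 613.0920492024056
facing yaw -0.2699183482805951
40 face normal dist 611.2984556280819
facing yaw -0.2705299422508415
40 face normal dist 612.9632686512902
```

The measurements are consistent. Board yaw is −0.268 and origin about (550, 43.3), with pivot, end stop and fence all agreeing within 1–2 mm and screws at z≈18. Home is about (613, 46.7) and the lever about 110° in the board frame. Now a close two-view measurement of the base.

```bash
python3 - <<'E'
from m import *
V=[]
for i,(x,y) in enumerate([(405,-370),(375,-420)]):
    robot.move_ptp([x,y,190],[np.pi,0,0.35]); robot.sleep(.2); V.append(cam('wrist',f'b{i}.png'))
pickle.dump(V,open('base.pkl','wb'))
rs=[];C=[]
for d in V:
    g=proj(d,[468,-398,30]); hsv=cv2.cvtColor(d['img'],cv2.COLOR_BGR2HSV)
    c=blob(d,(0,70,15),(14,255,115),g,95,5); c=cv2.convexHull(c);r=cv2.minAreaRect(c); P=cv2.boxPoints(r)
    w=np.array([plane(d,*p,30)[:2] for p in P]); e=[np.linalg.norm(w[i]-w[(i+1)%4]) for i in range(4)]
    print('eye',d['eye'].round(),'g',g.round(),'rect',np.round(P,1).tolist(),'sides',np.round(e,1),'ctr',w.mean(0).round(1))
    k=int(np.argmax(e));v=w[(k+1)%4]-w[k];print('yaw long',np.degrees(np.arctan2(v[1],v[0]))%180-90)
    gs=blob(d,(0,0,70),(180,60,255),proj(d,[468,-398,68]),45); (u,vv),rr=cv2.minEnclosingCircle(gs);print('riser',u,vv,rr,plane(d,u,vv,68)[:2]);rs.append((d['eye'],ray(d,u,vv)));C.append(r[0])
print('riser tri',tri(rs)); print('base ctr tri',tri([(d['eye'],ray(d,*c)) for d,c in zip(V,C)]),robot.current_t())
cv2.imwrite('pics/bc.png',np.hstack([d['img'][0:400,120:520] for d in V]))
E
```

```text
eye [ 478. -343.  356.] g [384. 164.] rect [[330.5, 205.6999969482422], [331.70001220703125, 118.30000305175781], [443.5, 119.80000305175781], [442.29998779296875, 207.3000030517578]] sides [69.1 87.3 69.5 92.6] ctr [ 468.6 -400.3]
yaw long 19.348340164537888
riser 390.7978820800781 165.0562286376953 21.770967483520508 [ 469.99445733 -396.44023484]
eye [ 448. -393.  355.] g [340. 104.] rect [[286.0, 83.0], [401.0, 83.0], [401.0, 151.0], [286.0, 151.0]] sides [87.6 50.7 91.6 50.6] ctr [ 459.7 -404.5]
yaw long 20.131759043393572
riser 344.3829650878906 104.23403930664062 21.09990119934082 [ 466.72396329 -400.57270829]
riser tri (array([ 468.91528363, -401.4914645 ,   39.67585067]), [0.3636636526901957, 0.36366365269017314])
base ctr tri (array([ 465.24237052, -407.43022498,  -21.36892121]), [3.3587619972217606, 3.358761997221767]) 7.5417
```

View pics/bc.png

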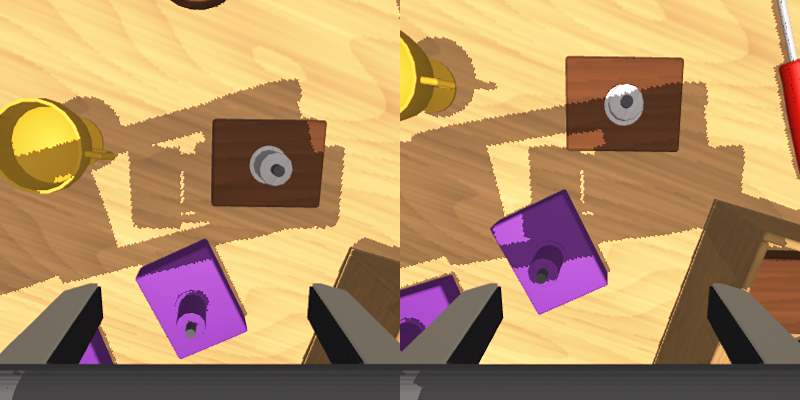

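Both views show the brown base with its steel riser: b0 stud tip at about full-frame (398,170), b1 at (347,101). In b1 sunlight upset the mask, so I use the visible corners (286,57), (404,58), (399,151), (287,151).

```bash
python3 - <<'E'
from m import *
V=pickle.load(open('base.pkl','rb'));A,B=V
def T(n,a,b):
    p,e=tri([(A['eye'],ray(A,*a)),(B['eye'],ray(B,*b))]);print(n,np.round(p,1),np.round(e[0],2))
T('stud',(398,170),(347,101))
ca=[(332,119),(446,121),(440,207),(331,205.5)];cb=[(286,57),(404,58),(399,151),(287,151)]
for i in range(4):T('c%d'%i,ca[i],cb[i])
for d,c in((A,ca),(B,cb)):
    w=np.array([plane(d,*p,30)[:2] for p in c]);print(w.round(1).tolist(),w.mean(0))
    print([np.degrees(np.arctan2(*(w[i]-w[j])[::-1])).round(1) for i,j in((0,1),(3,2),(0,3),(1,2))])
for d,p in((A,(398,170)),(B,(347,101))):print(plane(d,*p,80))
E
```

```text
stud [ 468.8 -401.3   74.4] 0.03
c0 [ 486.4 -347.    20. ] 0.33
c1 [ 515.9 -432.1   25.8] 0.32
c2 [ 451.3 -455.1   29.5] 0.05
c3 [ 419.8 -370.6   20.1] 0.03
[[485.9, -346.7], [515.2, -430.8], [451.4, -455.0], [421.5, -369.8]] [ 468.477955   -400.57589782]
[np.float64(109.2), np.float64(109.3), np.float64(19.7), np.float64(20.7)]
[[485.5, -348.5], [515.3, -431.8], [451.2, -455.0], [420.6, -371.3]] [ 468.1574513 -401.6411338]
[np.float64(109.7), np.float64(110.1), np.float64(19.3), np.float64(19.9)]
[ 468.93922123 -400.12834478   80.        ]
[ 468.38368042 -401.15088388   80.        ]
```

```bash
cat >> h.py <<'E'
O=np.array([550.,43.3]);YB=-0.268
n_=np.array([np.cos(YB),np.sin(YB)]);m_=np.array([-np.sin(YB),np.cos(YB)])
def bw(x,y): return O+x*n_+y*m_
DN=lambda yaw:[np.pi,0,yaw]
def pose(xy,z): return [float(xy[0]),float(xy[1]),float(z)]
def st(tag=''): print(tag,'t',round(robot.current_t(),2),'tcp',np.round(robot.current_tcp_pos(),1),'F',np.round(robot.current_contact_force(),1),'g',np.round(robot.current_gripper_width(),3),np.round(robot.current_finger_force(),1))
E
python3 - <<'E'
from h import *
c=[468.5,-400.9]
robot.move_ptp(pose(c,120),DN(.344)); robot.move_linear(pose(c,37),speed=120,f_stop=8); st('down')
robot.move_gripper(0.0); st('closed')
robot.move_linear(pose(c,180),speed=200); st('lift')
robot.move_ptp(pose(bw(56,8),180),DN(YB)); robot.move_linear(pose(bw(56,8),84)); robot.sleep(.2); st('over')
a=cam('wrist','over.png');b=cam('top','overtop.png'); s=cam('side','overside.png')
p=proj(s,[613,47,30]).astype(int);q=proj(b,[613,47,30]).astype(int)
S=s['img'][p[1]-70:p[1]+70,p[0]-80:p[0]+80];B=b['img'][max(0,q[1]-70):q[1]+70,q[0]-80:q[0]+80]
W=cv2.resize(a['img'],(480,360))
print(p,q)
S=cv2.resize(S,(320,280));B=cv2.resize(B,(320,280))
cv2.imwrite('pics/chk.png',np.hstack([np.vstack([S,B]),np.vstack([W,np.zeros((200,480,3),np.uint8)])]))
E
```

```text
down t 8.93 tcp [ 468.7 -401.7   38. ] F [ 0.6 -0.5  0.5] g 0.999 0.0
closed t 10.01 tcp [ 468.5 -400.8   36.9] F [ 0.2 -0.5 -0.4] g 0.251 30.0
lift t 10.88 tcp [ 467.9 -400.2  178.5] F [-0.4  0.2 -3. ] g 0.251 30.0
over t 13.54 tcp [607.   36.   85.3] F [-0.3  0.2 -2.6] g 0.25 30.0
[271 275] [283 215]
```

View pics/chk.png

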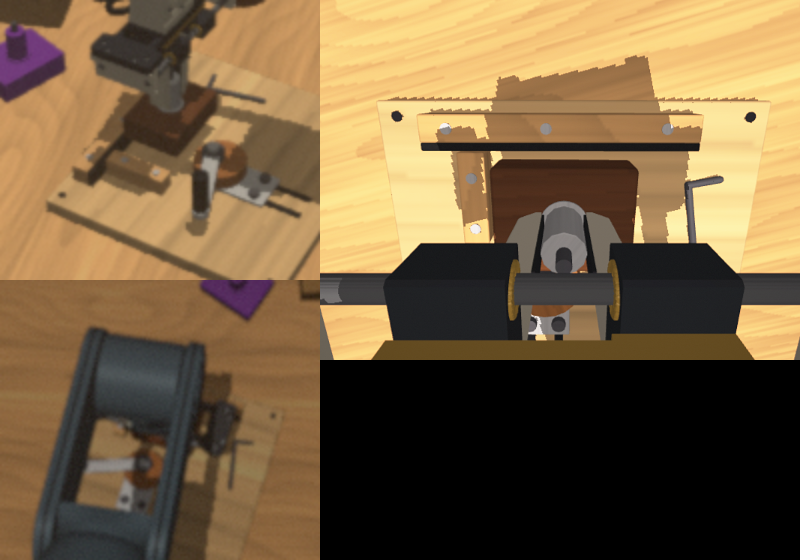

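The wrist view shows the base held square to the fence. Its far edge is at row ~160 and the facing at row ~150, with the end stop to its left at x≈490 and the key clear to the right. I'll check the clearance numerically, then descend with a force stop.

```bash
python3 - <<'E'
from h import *
a=cam('wrist')
def brd(p): d=p[:2]-O; return np.round([d@n_,d@m_],1)
f=lambda x,y:((x-320)*4/3,y*4/3)
print('base far edge',brd(plane(a,*f(500,161),78)),brd(plane(a,*f(628,161),78)),'fence',brd(plane(a,*f(425,151),40)),brd(plane(a,*f(700,151),40)),'stop',brd(plane(a,*f(492,170),40)))
robot.move_linear(pose(bw(56,8),54),speed=50,f_stop=5); st('down')
E
```

```text
base far edge [96.3 45.5] [ 96.3 -29.6] fence [ 95.4 106.4] [ 95.5 -88.7] stop [81.6 59.8]
down t 14.31 tcp [605.4  36.2  54.4] F [ 0.3 -0.3  4.1] g 0.257 30.0
```

On the board and in the slot (TCP 54.4, as expected for board contact). Now I'll push it home into the corner.

```bash
python3 - <<'E'
from h import *
def brd(): d=robot.current_tcp_pos()[:2]-O; print('  board',np.round([d@n_,d@m_],1), 'F n,m',np.round([robot.current_contact_force()[:2]@n_,robot.current_contact_force()[:2]@m_],1))
def go(dx,dy,f):
    p=np.array(robot.current_tcp_pos());xy=p[:2]+dx*n_+dy*m_
    r=robot.move_linear(pose(xy,p[2]),speed=25,f_stop=f); print(r);st();brd()
brd()
go(9,0,10); go(0,20,10); go(4,0,8); go(0,4,8)
E
```

```text
board [55.3  7.8] F n,m [ 0.4 -0.2]
True
 t 14.68 tcp [610.4  34.7  54.4] F [-1.9 -0.1  6. ] g 0.254 30.0
  board [60.5  7.7] F n,m [-1.9 -0.6]
True
 t 15.28 tcp [613.8  47.3  54.6] F [-0.7 -2.4  2.8] g 0.25 30.0
  board [60.5 20.7] F n,m [-0.  -2.5]
True
 t 15.49 tcp [614.1  47.   54.6] F [-2.1  0.8  4.7] g 0.255 30.0
  board [60.8 20.5] F n,m [-2.2  0.2]
True
 t 15.7 tcp [614.1  47.3  54.9] F [-1.5 -1.9  4. ] g 0.252 30.0
  board [60.8 20.9] F n,m [-1.  -2.3]
```

```bash
python3 - <<'E'
from m import *
robot.move_gripper(0.5); st('open')
p=np.array(robot.current_tcp_pos()); robot.move_linear(pose(p,150),speed=150)
robot.move_ptp(pose(bw(-15,15),230),DN(YB)); robot.sleep(.2); d=cam('wrist','home.png'); pickle.dump(d,open('home.pkl','wb')); st()
cv2.imwrite('pics/homec.png',cv2.resize(d['img'][0:340,110:530],None,fx=1.75,fy=1.75,interpolation=cv2.INTER_CUBIC))
E
```

```text
open t 16.31 tcp [613.8  47.5  54.6] F [-0.4  0.3  0.2] g 0.498 0.0
 t 17.86 tcp [539.6  61.5 228. ] F [-0.6 -0.2 -0.3] g 0.499 0.0
```

View pics/homec.png

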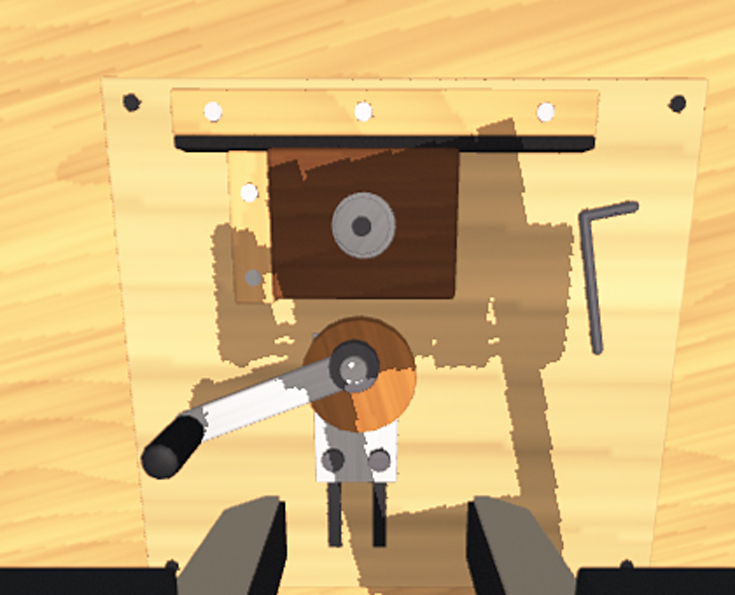

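Base sits square in the corner, flush with the facing (row 150) and end stop (col 268). The disc still has a gap, hub at crop (354,368), grip top at (161,461). Next I'll fix the lever angle and check the arc with IK.

```bash
python3 - <<'E'
from m import *
d=pickle.load(open('home.pkl','rb'))
f=lambda x,y:(110+x/1.75,y/1.75)
V=pickle.load(open('jig.pkl','rb'))[2]
g1=(80+163/1.6,385/1.6)
print('grip tri',tri([(d['eye'],ray(d,*f(161,461))),(V['eye'],ray(V,*g1))]))
g=plane(d,*f(161,461),104)[:2]; h=tri([(d['eye'],ray(d,*f(353,369))),(V['eye'],ray(V,80+354/1.6,348/1.6))])
piv=bw(-7,25);print('hub',h,'piv',piv,'grip',g, plane(V,*g1,104))
for p in (h[0][:2],piv):
    v=g-p;print(np.linalg.norm(v),np.degrees(np.arctan2(v[1],v[0])-YB))
print(robot.current_qpos().round(2) if hasattr(robot.current_qpos(),'round') else robot.current_qpos())
for off in(0,np.pi,-np.pi/2,np.pi/2):
  o=[]
  for a in range(105,265,20):
    w=np.radians(a)+YB;xy=piv+90*np.array([np.cos(w),np.sin(w)]);y=(w+off+np.pi)%(2*np.pi)-np.pi
    q=robot.inverse_kinematics(pose(xy,66),DN(y)); o.append(None if q is None else round(float(q[5]),2))
  print(off,o)
E
```

```text
grip tri (array([536.88218239, 166.27399971,  82.29388589]), [0.6928819712325559, 0.6928819712323754])
hub (array([547.39605735,  70.9030519 ,  41.97885356]), [0.5012348991232934, 0.501234899123461]) piv [549.86996705  69.26118432] grip [541.80046131 158.05155871] [543.56498502 157.69470289 104.        ]
87.32796192045096 109.02905012689848
89.15630940150211 110.54819605752557
[-0.09  0.24  1.53 -0.    1.37  1.75]
0 [0.09, -0.26, -0.64, -1.03, -1.45, -1.86, -2.27, -2.66]
3.141592653589793 [-3.05, 2.88, 2.51, 2.11, 1.7, 1.28, 0.87, 0.48]
-1.5707963267948966 [1.66, 1.31, 0.93, 0.54, 0.13, -0.29, -0.7, -1.09]
1.5707963267948966 [-1.48, -1.83, -2.21, -2.6, -3.02, 2.85, 2.44, 2.05]
```

```bash
cat > lev.py <<'E'
from h import *
PIV=bw(-7,25)
def tgt(a,r=90):
    w=a+YB; return PIV+r*np.array([np.cos(w),np.sin(w)]), (w+np.pi)%(2*np.pi)-np.pi
def ft(a):
    w=a+YB;F=np.array(robot.current_contact_force()[:2]);return -F@np.array([-np.sin(w),np.cos(w)]), F@np.array([np.cos(w),np.sin(w)])
def ang():
    v=np.array(robot.current_tcp_pos()[:2])-PIV;return (np.arctan2(v[1],v[0])-YB)%(2*np.pi)
def step(a,f,speed=60):
    xy,y=tgt(a); return robot.move_linear(pose(xy,66),DN(y),speed=speed,f_stop=f)
E
python3 - <<'E'
from lev import *
a=np.radians(110.2);xy,y=tgt(a)
robot.move_gripper(.4);robot.move_ptp(pose(xy,150),DN(y)); print(robot.move_linear(pose(xy,66),speed=100,f_stop=6)); st('at grip'); print(ft(a))
if robot.current_tcp_pos()[2]<70:
  for k in range(45):
    a+=.1 if np.degrees(a)<150 else .05
    r=step(a,9); f=ft(a)
    print(round(np.degrees(a),1),round(np.degrees(ang()),1),r,np.round(f,1),round(robot.current_t(),2))
    if f[0]>5 or a>np.radians(262): break
E
```

```text
False
at grip t 20.82 tcp [542.8 159.   66.6] F [-0.2 -0.   0.8] g 0.398 0.0
(np.float64(-0.1892084866469537), np.float64(0.006886475903700907))
115.9 115.7 False [0.1 0.3] 21.12
121.7 121.3 False [0.6 0.1] 21.42
127.4 127.2 False [ 1.3 -0.9] 21.72
133.1 133.1 False [0.2 0.2] 22.02
138.8 138.9 False [-0.3  0.7] 22.32
144.6 144.7 False [0.2 0.2] 22.62
150.3 150.4 False [0.  0.6] 22.92
153.2 153.0 False [ 1.7 -0.1] 23.17
156.0 156.0 False [1.  0.8] 23.42
158.9 158.9 False [1.4 0.6] 23.67
161.8 161.8 False [ 1.  -0.3] 23.92
164.6 164.7 False [ 0.4 -0.3] 24.17
167.5 167.6 False [1.2 0.2] 24.42
170.4 170.4 False [0.3 0.3] 24.67
173.2 173.3 False [ 0.5 -0.6] 24.92
176.1 176.1 False [ 0.5 -0.5] 25.17
179.0 179.0 False [1.4 0.6] 25.42
181.8 181.9 False [ 1.7 -0.3] 25.67
184.7 184.7 False [0.3 0.4] 25.92
187.5 187.6 False [ 0.8 -0.6] 26.17
190.4 190.5 False [ 0.1 -0.2] 26.42
193.3 193.3 False [-0.2 -0.4] 26.67
196.1 196.2 False [ 1.  -0.1] 26.92
199.0 199.0 False [ 0.5 -0.7] 27.17
201.9 201.9 False [ 1.1 -0.2] 27.42
204.7 204.8 False [-0.2 -0.5] 27.67
207.6 207.6 False [0.9 0.1] 27.92
210.5 210.5 False [ 0.3 -0.4] 28.17
213.3 213.3 False [0.7 0.4] 28.42
216.2 215.9 False [ 2.8 -1.2] 28.67
219.1 218.6 False [ 4.2 -2.2] 28.92
221.9 221.1 False [ 6.3 -2.4] 29.17
```

The lobe began bearing at about 214° and the push is climbing about 2 N per 0.05 rad. I'll back off a touch and re-push slowly, to tell the moving push from the resting one.

```bash
python3 - <<'E'
from lev import *
a=ang(); step(a-.07,None,30); robot.sleep(.3); print('backed',np.degrees(ang()),ft(ang()))
for f in (4,7,9):
    r=step(a+.08,f,10); x=ang(); print(f,r,'deg',round(np.degrees(x),2),'just after',np.round(ft(x),1),end=' ')
    robot.sleep(.3); print('rest',np.round(ft(ang()),1),round(np.degrees(ang()),2),round(robot.current_t(),2))
    step(ang()-.07,None,40); robot.sleep(.2); print(' base',np.round(ft(ang()),1))
E
```

```text
backed 217.29038362470678 (np.float64(-0.39149743315355046), np.float64(-0.6548461905515726))
4 True deg 220.93 just after [ 0.3 -0.1] rest [0. 0.] 220.71 30.93
 base [-0.  -0.3]
7 True deg 220.97 just after [ 1.2 -0.3] rest [-0.1 -0.5] 220.84 32.58
 base [ 0.2 -0.2]
9 True deg 221.02 just after [0.7 0.8] rest [1.  0.9] 220.96 34.27
 base [-0.2 -0. ]
```

```bash
python3 - <<'E'
from lev import *
for f in (10,11.5):
    a=ang()
    r=step(a+.2,f,15); x=ang(); print(f,r,'deg',round(np.degrees(x),2),np.round(ft(x),1),end=' ')
    robot.sleep(.3); print('rest',np.round(ft(ang()),1),round(np.degrees(ang()),2),round(robot.current_t(),2))
    step(ang()-.07,None,40); robot.sleep(.2); print(' base',np.round(ft(ang()),1))
E
```

```text
10 True deg 221.21 [1.6 0.3] rest [ 0.9 -0.9] 221.16 35.77
 base [ 0.7 -0.3]
11.5 True deg 221.61 [ 1.1 -1. ] rest [ 1.9 -0.4] 221.55 37.29
 base [-0.  -0.2]
```

```bash
python3 - <<'E'
from lev import *
a=ang()
r=step(a+.2,12.2,15); x=ang(); print(r,'deg',round(np.degrees(x),2),np.round(ft(x),1))
step(ang()-.09,None,40); robot.sleep(.2); print(' base',np.round(ft(ang()),1))
p=np.array(robot.current_tcp_pos()); robot.move_linear(pose(p,170),speed=150); st('up')
robot.move_ptp(pose(bw(-60,15),230),DN(YB)); robot.sleep(.2); d=cam('wrist','fin.png'); st()
cv2.imwrite('pics/finc.png',cv2.resize(d['img'][0:340,110:530],None,fx=1.75,fy=1.75,interpolation=cv2.INTER_CUBIC))
E
```

```text
True deg 222.04 [ 1.8 -0.9]
 base [-0.2  0.2]
up t 39.92 tcp [465.7  36.1 169.2] F [-0.3  0.2  0.5] g 0.398 0.0
 t 43.4 tcp [496.1  73.6 230. ] F [-1.  -0.9 -0.4] g 0.398 0.0
```

View pics/finc.png

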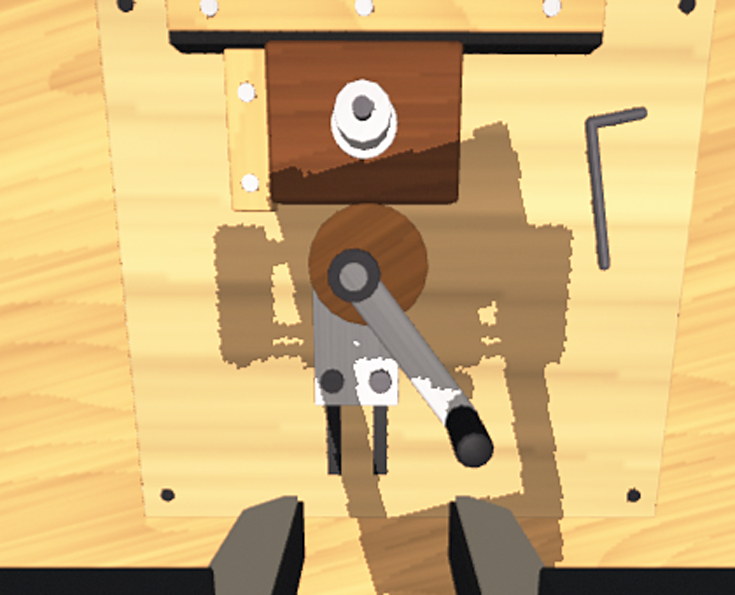

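The final view shows the base flush against the facing and the end stop (left edge about 267, top edge about 42). The disc bears on the base at (370,203), the lever is at about 222°, the key is untouched, and the gripper is clear.

```bash
python3 -c "
from bench import robot
print(robot.hand_in())"
```

```text
the job is handed in; nothing more can be done
None
```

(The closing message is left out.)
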